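# Load a milling blank through a spring-return gate

## Robot

A 6-joint arm with a two-finger parallel gripper is mounted at the origin on the work surface. World frame = base frame: x ahead of the robot, y to its left, z up, the work surface at z = 0. Lengths are in m, angles in rad, forces in N, time in s.
With the tool pointing down it reaches from about 0.375 to 0.975 m from the base axis. Payload 3.8 kg.
Tool frame: the origin (TCP) lies between the finger pads; the fingertips stand 22 mm ahead of it and the grasp point (between the pads) lies 3 mm ahead of it (bot.finger_overhang is the distance from the TCP to the fingertips, in m); x points along the fingers, y is the direction in which the jaws open and shut, and the axes are right-handed (so a half turn about x gives the same grasp; the last joint's range is limited). The gripper opens to 85 mm and grips with 20 to 120 N. Pads are 22 mm wide; open, the fingers measure 114 mm over their backs; the gripper's body (76 mm by 85 mm) begins 54 mm behind the grasp point. The pads swing forward as they close: fully open they stand 13 mm farther back than shut.
Start: joints at [1.263, 0.264, 1.604, -0, 1.274, -0.037], TCP at [0.181, 0.65, 0.253] pointing down, gripper open.
Joint ranges: [-2.63, 2.63], [-0.94, 2.18], [0.31, 2.57], [-1.31, 4.45], [0, 2.66], [-2.55, 2.55]. Speed limits (rad/s): [2.57, 2.57, 3.14, 3.14, 3.14, 3.14].

## Interface

Orientations are given as a rotation vector (axis times angle).
In Python, from workcell import bot gives the robot as it stands. The module is installed in compiled form; this text tells all that it offers.
- The arm moves only by the tool arm_command, never from a script. Its argument "series" is a list that holds one entry, the list of rows, each a list of 7 numbers: the turn, a rotation vector about the tool's x, y, z in rad, then the shift along the tool's x, y, z in cm, then the opening, from 0 (shut) to 1 (fully open). In form: [[[rx, ry, rz, x, y, z, grip], ...]]. A call has 1 to 10 rows; each row shifts and turns the pose as measured when the row begins, along the tool's axes as they then stand; what a row does not reach is not made up. A row lasts 1/10 s, in which the tool goes at most 50 mm and 8.59 degrees, less where a joint would pass 70% of its speed; a pose out of reach is approached as far as the arm can. A call is refused whole if a number of a shift passes 5 or a number of a turn 0.15, either way. A call with a gripper value outside its range is refused whole. The fingers move at their own pace and stop on an object; "newtons" is the grip in N (left out, the last holds). Time passes only in rows, so rows that do not move let the fingers close. It gives the time, the measured TCP pose, the force and the opening at its end, in the units of the state.
- bot.read_state(): the state, without advancing time (a new reading comes with each control period).
- bot.read_camera(name): name is "scene" or "top" or "wrist"; returns (picture, depth): 480x640x3 uint8, blue, green, red; 480x640 float32, m along the optical axis (not along the pixel's ray), 0 where there is no reading.
- bot.camera_info(name): a dict with "K" (3x3 intrinsics, pixels), "dist_coeffs" ([k1, k2, p1, p2, k3] as OpenCV has them; the pictures are not rectified), "extrinsics" (4x4, takes a point from camera to world coordinates). Camera axes: x right, y down, z forward; pixel columns grow to the right and rows downward; lengths in m; the calibration is good to about 2 mm. A picture is of the moment at which its call begins: read the wrist's pose just before it. camera_info takes no time and is no camera call; for the wrist camera it gives the pose at the moment of the call.
- bot.finish_job(): hands the job in, once; it reports no verdict.
The state is a dict: "time": time; "q": joint angles; "joint_vel": joint speeds; "joint_torque": joint torques, N m; "tool_pos": TCP position; "tcp_rot": TCP orientation; "wrist_force": force on the tool from outside, world axes, zero at the start; "torque": the same for the moment, N m; "width": opening from 0.0 (shut) to 1.0 (fully open).
Only numpy, scipy, OpenCV 4.12 (cv2) and the standard library are available. Lean on these libraries where they do the work, as an engineer would, in place of code of your own. Each camera call takes 0.05 s, during which the arm holds its last target.

## Task

Lay the blue blank flat in the matching cavity of the grey loader, on the white prongs, and let go of it. Then pull the sprung gate (red knob) out to its stop, so that the blank drops flat onto the yellow tray floor, ease the gate fully home without letting it snap back, and let go. Leave the white blank, the timer and the bottle where they are.

Things in the scene. Friction and masses are not known exactly. Their poses are not given: they have to be found in the camera images.
- blue_blank: blue block, 40 (own x) x 65 (own y) x 12 mm high, about 30 to 55 g, lying flat on the table; origin at the centre of its underside, z up
- white_blank: ivory-white block of the same size, a bystander; origin at the centre of its underside
- timer: yellow-green kitchen-style timer, 60 x 70 x 18 mm, a bystander; origin at the centre of its underside
- bottle: small amber bottle, 34 mm across, 75 mm tall, standing, a bystander; origin at the centre of its underside
- loader: fixed grey loader on the table, 112 mm long (own x, -45 to 67), 80 mm wide (y), 26 mm high. Origin at table height; own -x (roughly towards the robot) is the pull direction, z up. From its top a rectangular cavity, 71 (x) x 46 (y) mm, centred at x = 20, y = 0, goes down to the tray floor; the gate's prongs cross it as a false floor. Slippery inside
- gate (a joint): travel of the gate in m: 0 home, 0.080 pulled fully out to its stop along the loader's -x. A spring pulls it home: 4 N at home, 9 N at the stop. Two white prongs, each 11 mm wide, 4 mm thick, tops 21 mm above the table, with a 19 mm gap between; they leave the cavity only in the last 8 mm of travel, then the blank drops
- cavity (a point): centre of the cavity at the height of the prongs' tops, 21 mm above the table and 5 mm below the loader's top; fixed, axes as the loader. A blank laid here, its long side along the loader's x, stands 7 mm out of the cavity
- knob (a point): centre of the round red knob, 24 mm across and 24 mm high (44 to 68 mm above the table), on a 14 mm thick stem standing on the gate's white crossbar (top 24 mm above the table); 85 mm from the cavity's centre at home; moves with the gate
- tray (a point): centre of the yellow tray floor at the bottom of the cavity, 4 mm above the table, 17 mm below the prongs' tops; axes as the loader; visible between the prongs
Not all that is in view belongs to the job. What is meant by the blue_blank is not brown, and is the larger of those in its own colour.

How it is judged:
By the outcome, as a careful person would: the job done as asked, in the order asked, and still so for the second after the job is handed in, with the robot touching nothing.
It also fails if it takes over 54 s, if anything falls off the work surface, if the arm or the gripper's body presses on something with over 40 N, if the wrist force passes 120 N, or if a joint passes its speed limit or range.

## Working session

There is one attempt and no reset: what is moved stays moved. The work goes in short steps, Python scripts to look and compute and a tool call to move; the robot and the scene stay as the last step left them, time stands still between calls to the robot, and variables do not carry over. Pictures are saved under pics/ and viewed, and the job is handed in when it is done.

Besides the shell and the picture viewer there is one more tool, called after ">>>" by a JSON object that holds its "method" and its "body". arm_command: Moves the arm, as the interface text tells. Its arguments: {"type":"object","properties":{"series":{"type":"array"},"newtons":{"type":"number"}},"required":["series"]}

```bash
mkdir -p pics; python3 - <<'E'
from workcell import bot
import cv2,numpy as np
s=bot.read_state(); print(s)
for n in("scene","top"):
    p,d=bot.read_camera(n); cv2.imwrite(f"pics/{n}0.png",p); np.savez(f"{n}0.npz",p=p,d=d,**{k:np.array(v) for k,v in bot.camera_info(n).items()})
    print(bot.camera_info(n))
E
```

```text
{'time': 0.0, 'q': array([ 1.26309824e+00,  2.64737844e-01,  1.60540936e+00, -3.16727988e-05,
        1.27370282e+00, -3.68858337e-02]), 'joint_vel': array([-1.14535482e-03,  1.49979220e-03,  9.23039542e-04,  3.38266701e-05,
       -3.08150918e-04, -2.06064873e-03]), 'joint_torque': array([ 2.52564445e-03, -5.15080619e+01, -3.67325306e+01,  2.47375310e-04,
        1.25480312e-02,  1.43468912e-05]), 'tool_pos': array([0.18036184, 0.64973024, 0.2519532 ]), 'tcp_rot': array([ 0.21082581,  1.56068035, -0.21433628]), 'wrist_force': array([-0.66920923, -0.19003704,  0.13893849]), 'torque': array([ 0.03120832,  0.02653308, -0.00035378]), 'width': 0.9962348709525429}
{'K': array([[591.60564495,   0.        , 317.32085112],
       [  0.        , 591.60564495, 237.92837754],
       [  0.        ,   0.        ,   1.        ]]), 'dist_coeffs': array([-0.07391961,  0.        ,  0.        ,  0.        ,  0.        ]), 'extrinsics': array([[-0.22606693,  0.63644421, -0.73745001,  1.38179904],
       [ 0.97403563,  0.1571565 , -0.16296142,  0.15508403],
       [ 0.01217921, -0.75514277, -0.65544722,  0.78296941],
       [ 0.        ,  0.        ,  0.        ,  1.        ]])}
{'K': array([[586.29594439,   0.        , 319.10732321],
       [  0.        , 586.29594439, 241.10400555],
       [  0.        ,   0.        ,   1.        ]]), 'dist_coeffs': array([-0.08839151,  0.        ,  0.        ,  0.        ,  0.        ]), 'extrinsics': array([[-0.01889148, -0.99815967,  0.0576228 ,  0.53341886],
       [-0.9997402 ,  0.01812338, -0.01382328, -0.03884373],
       [ 0.01275352, -0.05786897, -0.99824272,  1.1254834 ],
       [ 0.        ,  0.        ,  0.        ,  1.        ]])}
```

View pics/scene0.png

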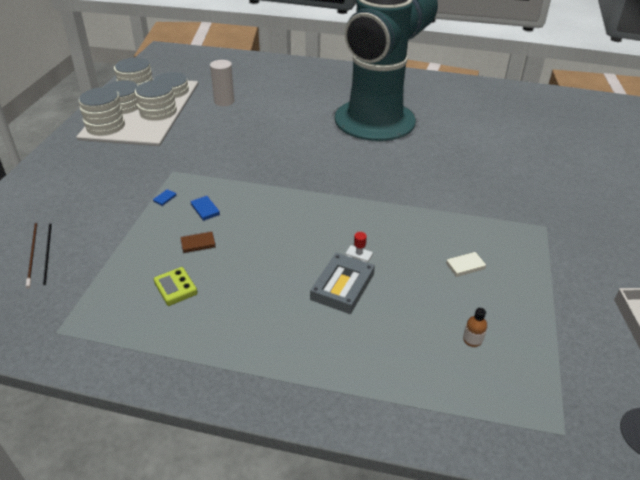

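View pics/top0.png

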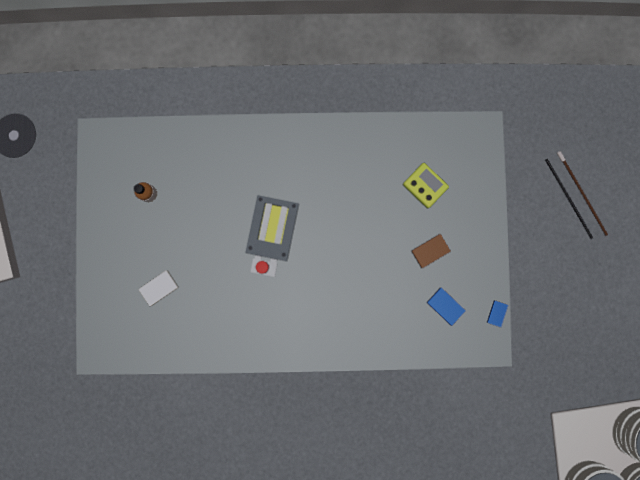

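The top view shows the large blue blank near (446,307), a small blue decoy at (497,314), and the loader at (272,228) with its knob at (263,267). I'll enlarge these and measure.

```bash
cat > h.py <<'E'
import numpy as np,cv2
from scipy.spatial.transform import Rotation as R
def ray(K,dc,E,uv,z):
    uv=np.array(uv,float).reshape(-1,1,2)
    n=cv2.undistortPoints(uv,K,dc).reshape(-1,2)
    d=np.c_[n,np.ones(len(n))]@E[:3,:3].T; o=E[:3,3]
    return o+d*((z-o[2])/d[:,2])[:,None]
E
python3 - <<'E'
import cv2,numpy as np
p=cv2.imread('pics/top0.png')
a=cv2.resize(p[275:335,415:515],None,fx=8,fy=8,interpolation=cv2.INTER_CUBIC)
b=cv2.resize(p[190:280,215:335],None,fx=6,fy=6,interpolation=cv2.INTER_CUBIC)
cv2.imwrite('pics/a.png',a);cv2.imwrite('pics/b.png',b)
E
```

```text
(no output)
```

View pics/a.png

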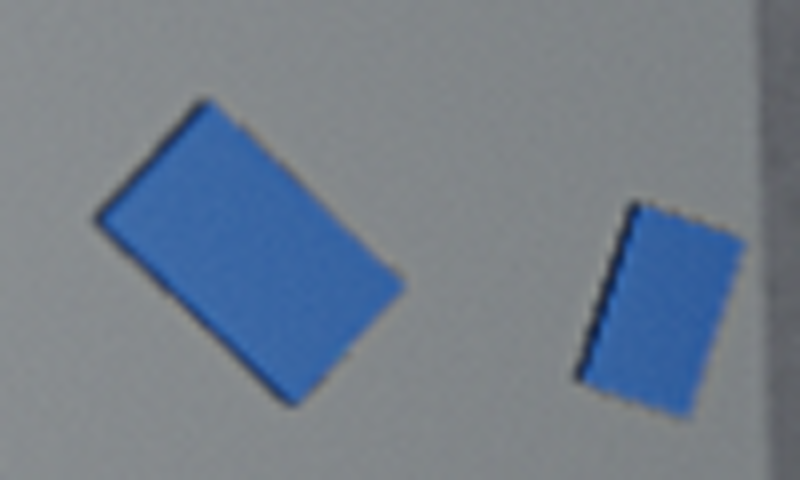

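View pics/b.png

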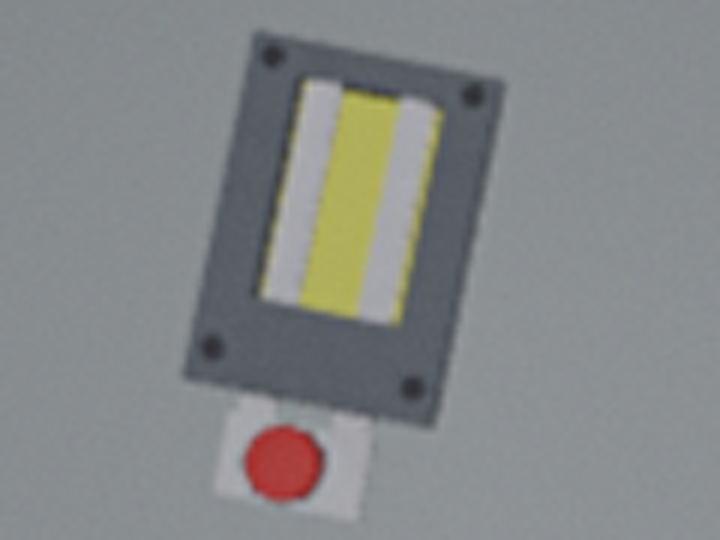

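```bash
python3 - <<'E'
import numpy as np
from h import *
f=np.load('top0.npz');K,dc,E=f['K'],f['dist_coeffs'],f['extrinsics']
def c(pts,s,o): return (np.array(pts,float)+.5)/s-.5+np.array(o)
B=ray(K,dc,E,c([(208,100),(405,287),(295,405),(100,220)],8,(415,275)),.012)
L=ray(K,dc,E,c([(255,32),(503,83),(435,427),(184,378)],6,(215,190)),.026)
k=ray(K,dc,E,c([(284,463)],6,(215,190)),.068)
for n,P in(('B',B),('L',L)):
    print(n,P.mean(0).round(4),[np.linalg.norm(P[i]-P[(i+1)%4]).round(4) for i in range(4)])
v=(B[1]-B[0]+B[2]-B[3]);print('blank long dir',np.degrees(np.arctan2(v[1],v[0])))
x=(L[0]-L[3]+L[1]-L[2]);a=np.arctan2(x[1],x[0]);print('loader x yaw',np.degrees(a))
y=(L[0]-L[1]+L[3]-L[2]);print('from y',np.degrees(np.arctan2(y[1],y[0]))-90)
u=np.array([np.cos(a),np.sin(a),0])
cav=L.mean(0)+u*(.020-.011);print('cav',cav,'knob',k, 'knob pred',cav-u*.085)
from workcell import bot
s=bot.read_state();print(R.from_rotvec(s['tcp_rot']).as_matrix().round(3))
E
```

```text
B [ 0.4691 -0.2939  0.012 ] [np.float64(0.065), np.float64(0.0387), np.float64(0.0642), np.float64(0.0387)]
L [0.6235 0.0341 0.026 ] [np.float64(0.0797), np.float64(0.1101), np.float64(0.08), np.float64(0.111)]
blank long dir -134.56103883918945
loader x yaw -12.164561530423262
from y -12.398150038961745
cav [0.63230307 0.03222548 0.026     ] knob [[0.55005255 0.05042774 0.068     ]] knob pred [0.54921162 0.05013669 0.026     ]
[[-0.001  0.268  0.964]
 [-0.002  0.964 -0.268]
 [-1.    -0.002 -0.   ]]
```

```bash
cat >> h.py <<'E'
def mat(jaw):  # jaw angle deg, tool down
    a=np.radians(jaw);y=np.array([np.cos(a),np.sin(a),0]);x=np.array([0,0,-1.])
    return np.c_[x,y,np.cross(x,y)]
def plan(pos,jaw,n,s=None,quiet=False):
    from workcell import bot
    s=s or bot.read_state()
    M=R.from_rotvec(s['tcp_rot']); p=np.array(s['tool_pos']); T=R.from_matrix(mat(jaw))
    rv=(M.inv()*T).as_rotvec()
    d=(np.array(pos)-p)/n
    print('t',round(s['time'],2),'total turn',rv.round(3),'dist cm',(d*n*100).round(2),'tool-frame shift cm',(M.inv().apply(d*n)*100).round(2),'F',s['wrist_force'].round(1),'w',round(s['width'],3))
    for i in range(n):
        Mi=M*R.from_rotvec(rv*i/n)
        print(np.r_[(rv/n).round(3),(Mi.inv().apply(d)*100).round(2)].tolist())
E
python3 - <<'E'
from h import *
from workcell import bot
print(bot.finger_overhang)
plan([0.50,0.15,0.20],15,13)
E
```

```text
0.022
t 0.1 total turn [1.038e+00 1.000e-03 2.000e-03] dist cm [ 31.96 -49.98  -5.2 ] tool-frame shift cm [  5.28 -39.6   44.17] F [ 0.1  0.4 -0.3] w 1.002
[0.08, 0.0, 0.0, 0.41, -3.05, 3.4]
[0.08, 0.0, 0.0, 0.41, -2.77, 3.63]
[0.08, 0.0, 0.0, 0.41, -2.47, 3.84]
[0.08, 0.0, 0.0, 0.4, -2.15, 4.02]
[0.08, 0.0, 0.0, 0.4, -1.83, 4.18]
[0.08, 0.0, 0.0, 0.4, -1.49, 4.31]
[0.08, 0.0, 0.0, 0.4, -1.14, 4.42]
[0.08, 0.0, 0.0, 0.4, -0.78, 4.5]
[0.08, 0.0, 0.0, 0.4, -0.42, 4.54]
[0.08, 0.0, 0.0, 0.4, -0.06, 4.56]
[0.08, 0.0, 0.0, 0.4, 0.31, 4.55]
[0.08, 0.0, 0.0, 0.4, 0.67, 4.51]
[0.08, 0.0, 0.0, 0.4, 1.03, 4.45]
```

>>> {"method": "arm_command", "body": {"series": [[[0.08, 0, 0, 0.4, -3.0, 3.4, 1], [0.08, 0, 0, 0.4, -2.8, 3.6, 1], [0.08, 0, 0, 0.4, -2.5, 3.8, 1], [0.08, 0, 0, 0.4, -2.2, 4.0, 1], [0.08, 0, 0, 0.4, -1.8, 4.2, 1], [0.08, 0, 0, 0.4, -1.5, 4.3, 1], [0.08, 0, 0, 0.4, -1.1, 4.4, 1], [0.08, 0, 0, 0.4, -0.8, 4.5, 1], [0.08, 0, 0, 0.4, -0.4, 4.5, 1], [0.08, 0, 0, 0.4, 0, 4.5, 1]]], "newtons": 60}}

```text
time: 1.1
tool_pos: [0.4231, 0.2531, 0.2058]
tcp_rot: [0.845, 1.4, -0.854]
wrist_force: [0.8, 0.7, -0.1]
width: 1.002
```

```bash
python3 - <<'E'
from h import *
from workcell import bot
print(bot.read_state()['tool_pos'])
plan([0.469,-0.294,0.13],-44.56,14)
E
```

```text
[0.42312805 0.25314835 0.20582134]
t 1.1 total turn [1.257 0.006 0.003] dist cm [  4.59 -54.71  -7.58] tool-frame shift cm [  7.82 -21.11  50.65] F [ 0.8  0.7 -0.1] w 1.002
[0.09, 0.0, 0.0, 0.56, -1.51, 3.62]
[0.09, 0.0, 0.0, 0.56, -1.18, 3.74]
[0.09, 0.0, 0.0, 0.55, -0.84, 3.83]
[0.09, 0.0, 0.0, 0.55, -0.49, 3.89]
[0.09, 0.0, 0.0, 0.55, -0.14, 3.92]
[0.09, 0.0, 0.0, 0.55, 0.21, 3.92]
[0.09, 0.0, 0.0, 0.55, 0.56, 3.88]
[0.09, 0.0, 0.0, 0.55, 0.91, 3.81]
[0.09, 0.0, 0.0, 0.55, 1.24, 3.72]
[0.09, 0.0, 0.0, 0.54, 1.57, 3.59]
[0.09, 0.0, 0.0, 0.54, 1.89, 3.44]
[0.09, 0.0, 0.0, 0.54, 2.19, 3.25]
[0.09, 0.0, 0.0, 0.54, 2.47, 3.04]
[0.09, 0.0, 0.0, 0.54, 2.73, 2.81]
```

>>> {"method": "arm_command", "body": {"series": [[[0.095, 0, 0, 0.5, -1.3, 3.8, 1], [0.095, 0, 0, 0.5, -1.1, 4.0, 1], [0.095, 0, 0, 0.5, -0.8, 4.1, 1], [0.095, 0, 0, 0.5, -0.5, 4.2, 1], [0.095, 0, 0, 0.5, -0.1, 4.2, 1], [0.095, 0, 0, 0.5, 0.2, 4.2, 1], [0.095, 0, 0, 0.5, 0.6, 4.1, 1], [0.095, 0, 0, 0.5, 1.0, 4.1, 1], [0.095, 0, 0, 0.5, 1.3, 4.0, 1], [0.095, 0, 0, 0.5, 1.6, 3.8, 1]]]}}

```text
time: 2.1
tool_pos: [0.4441, -0.18, 0.154]
tcp_rot: [1.571, 0.919, -1.579]
wrist_force: [0.2, 0.8, 0.3]
width: 1.001
```

```bash
python3 - <<'E'
from h import *
plan([0.469,-0.294,0.13],-44.56,5)
E
```

```text
t 2.1 total turn [ 0.266  0.005 -0.   ] dist cm [  2.49 -11.4   -2.4 ] tool-frame shift cm [2.44 7.75 8.7 ] F [0.2 0.8 0.3] w 1.001
[0.053, 0.001, -0.0, 0.49, 1.55, 1.74]
[0.053, 0.001, -0.0, 0.49, 1.64, 1.66]
[0.053, 0.001, -0.0, 0.48, 1.73, 1.57]
[0.053, 0.001, -0.0, 0.48, 1.81, 1.47]
[0.053, 0.001, -0.0, 0.48, 1.88, 1.38]
```

>>> {"method": "arm_command", "body": {"series": [[[0.055, 0, 0, 0.5, 1.6, 1.8, 1], [0.055, 0, 0, 0.5, 1.7, 1.7, 1], [0.055, 0, 0, 0.5, 1.8, 1.6, 1], [0.055, 0, 0, 0.5, 1.8, 1.5, 1], [0.055, 0, 0, 0.5, 1.9, 1.4, 1], [0, 0, 0, 0, 0, 0, 1]]]}}

```text
time: 2.7
tool_pos: [0.4652, -0.3066, 0.1254]
tcp_rot: [1.768, 0.711, -1.782]
wrist_force: [-0.5, 0.0, -0.6]
width: 1.002
```

```bash
python3 - <<'E'
from h import *
from workcell import bot
plan([0.469,-0.294,0.09],-44.56,2)
ci=bot.camera_info('wrist');p,d=bot.read_camera('wrist');cv2.imwrite('pics/w1.png',p);np.savez('w1.npz',p=p,d=d,**{k:np.array(v) for k,v in ci.items()})
E
```

```text
t 2.7 total turn [-0.031  0.007  0.003] dist cm [ 0.38  1.26 -3.54] tool-frame shift cm [ 3.53 -0.64 -1.16] F [-0.5  0.  -0.6] w 1.002
[-0.016, 0.004, 0.001, 1.76, -0.32, -0.58]
[-0.016, 0.004, 0.001, 1.77, -0.31, -0.58]
```

View pics/w1.png

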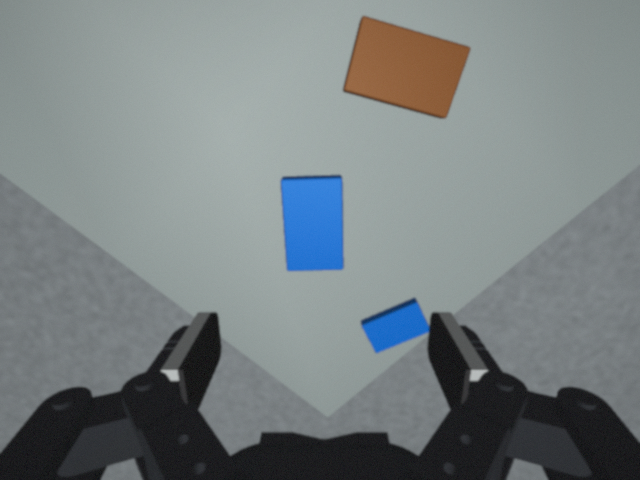

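```bash
python3 - <<'E'
from h import *
f=np.load('w1.npz');K,dc,E=f['K'],f['dist_coeffs'],f['extrinsics']
p=f['p'].astype(int)
m=((p[...,0]>150)&(p[...,0]-p[...,2]>90)).astype(np.uint8)
cs,_=cv2.findContours(m,cv2.RETR_EXTERNAL,cv2.CHAIN_APPROX_NONE)
for c in cs:
    if len(c)<50: continue
    P=ray(K,dc,E,c.reshape(-1,2),.012)
    r=cv2.minAreaRect((P[:,:2]*1000).astype(np.float32));b=cv2.boxPoints(r)
    l=max([b[1]-b[0],b[2]-b[1]],key=np.linalg.norm)
    print(r,b.round(1).tolist(),'long',np.degrees(np.arctan2(l[1],l[0]))%180)
E
```

```text
((453.6986083984375, -390.1634216308594), (26.970264434814453, 43.98150634765625), 70.15965270996094) [[428.3999938964844, -395.3999938964844], [469.79998779296875, -410.29998779296875], [479.0, -384.8999938964844], [437.6000061035156, -370.0]] long 160.15962
((469.03265380859375, -291.8023681640625), (64.21746826171875, 39.00342559814453), 45.4442138671875) [[432.6000061035156, -301.0], [460.3999938964844, -328.3999938964844], [505.5, -282.6000061035156], [477.70001220703125, -255.1999969482422]] long 45.444214
```

>>> {"method": "arm_command", "body": {"series": [[[-0.016, 0.004, 0, 2.0, -0.3, -0.6, 0.8], [-0.015, 0.003, 0, 2.0, -0.3, -0.6, 0.8], [0, 0, 0, 2.0, 0, 0, 0.8], [0, 0, 0, 0, 0, 0, 0.8]]]}}

```text
time: 3.15
tool_pos: [0.4683, -0.2888, 0.0644]
tcp_rot: [1.752, 0.746, -1.753]
wrist_force: [-0.3, 0.7, -0.6]
width: 0.799
```

```bash
python3 - <<'E'
from h import *
plan([0.469,-0.293,0.0255],-44.56,4)
E
```

```text
t 3.15 total turn [ 0.006 -0.002  0.006] dist cm [ 0.07 -0.42 -3.89] tool-frame shift cm [3.89 0.36 0.26] F [-0.3  0.7 -0.6] w 0.799
[0.002, -0.0, 0.001, 0.97, 0.09, 0.06]
[0.002, -0.0, 0.001, 0.97, 0.09, 0.06]
[0.002, -0.0, 0.001, 0.97, 0.09, 0.06]
[0.002, -0.0, 0.001, 0.97, 0.09, 0.06]
```

>>> {"method": "arm_command", "body": {"series": [[[0.002, -0.001, 0.003, 1.0, 0.1, 0.1, 0.75], [0.002, -0.001, 0.003, 1.0, 0.1, 0.1, 0.75], [0, 0, 0, 0.8, 0.1, 0, 0.75], [0, 0, 0, 0.6, 0, 0, 0.75], [0, 0, 0, 0, 0, 0, 0.75]]]}}

```text
time: 3.65
tool_pos: [0.4702, -0.2918, 0.0304]
tcp_rot: [1.753, 0.735, -1.749]
wrist_force: [-0.8, 0.8, -0.2]
width: 0.748
```

```bash
python3 - <<'E'
from h import *
from workcell import bot
plan([0.469,-0.293,0.0255],-44.56,1)
ci=bot.camera_info('wrist');p,d=bot.read_camera('wrist');cv2.imwrite('pics/w2.png',p);np.savez('w2.npz',p=p,d=d,**{k:np.array(v) for k,v in ci.items()})
E
```

```text
t 3.65 total turn [ 0.004 -0.    -0.004] dist cm [-0.12 -0.12 -0.49] tool-frame shift cm [ 0.49 -0.    0.17] F [-0.8  0.8 -0.2] w 0.748
[0.004, -0.0, -0.004, 0.49, -0.0, 0.17]
```

View pics/w2.png

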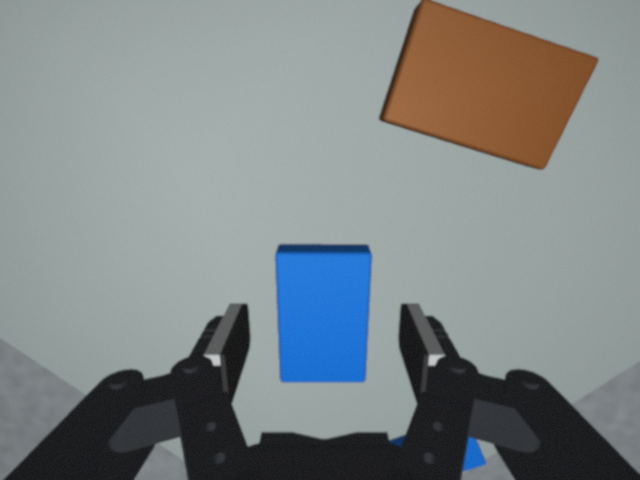

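The blank sits centred between the pads (blank at columns 277–370, pads at 248 and 400). I'll go down 5 mm and close.

>>> {"method": "arm_command", "body": {"series": [[[0.004, 0, -0.004, 0.5, 0, 0.15, 0.7], [0, 0, 0, 0, 0, 0, 0.6], [0, 0, 0, 0, 0, 0, 0.4], [0, 0, 0, 0, 0, 0, 0.3], [0, 0, 0, 0, 0, 0, 0.3], [0, 0, 0, 0, 0, 0, 0.3]]], "newtons": 40}}

```text
time: 4.3
tool_pos: [0.4706, -0.2943, 0.0271]
tcp_rot: [1.756, 0.732, -1.753]
wrist_force: [0.3, -0.3, -0.9]
width: 0.456
```

```bash
python3 - <<'E'
from h import *
from workcell import bot
plan([0.469,-0.293,0.0255],-44.56,1)
E
```

```text
t 4.3 total turn [-0.    -0.001 -0.003] dist cm [-0.16  0.13 -0.16] tool-frame shift cm [ 0.16 -0.21  0.02] F [ 0.3 -0.3 -0.9] w 0.456
[-0.0, -0.001, -0.003, 0.16, -0.21, 0.02]
```

>>> {"method": "arm_command", "body": {"series": [[[0, 0, 0, -0.5, 0, 0, 0.3], [0, 0, 0, -1, 0, 0, 0.3], [0, 0, 0, -2, 0, 0, 0.3], [0, 0, 0, -3, 0, 0, 0.3], [0, 0, 0, -3, 0, 0, 0.3], [0, 0, 0, 0, 0, 0, 0.3]]]}}

```text
time: 4.9
tool_pos: [0.4695, -0.2935, 0.1271]
tcp_rot: [1.756, 0.734, -1.754]
wrist_force: [0.8, -0.3, -1.2]
width: 0.455
```

```bash
python3 - <<'E'
from h import *
from workcell import bot
plan([0.632,0.032,0.12],-102.3,12)
ci=bot.camera_info('wrist');s=bot.read_state();p,d=bot.read_camera('wrist');cv2.imwrite('pics/w3.png',p)
np.savez('w3.npz',p=p,d=d,pos=s['tool_pos'],rot=s['tcp_rot'],**{k:np.array(v) for k,v in ci.items()})
K,dc,E=ci['K'],ci['dist_coeffs'],ci['extrinsics']
# blank in hand: top plane = TCP z -.0271+.012
p=p.astype(int);m=((p[...,0]>150)&(p[...,0]-p[...,2]>90)).astype(np.uint8)
cs,_=cv2.findContours(m,cv2.RETR_EXTERNAL,cv2.CHAIN_APPROX_NONE)
M=R.from_rotvec(s['tcp_rot'])
for c in cs:
    if len(c)<50: continue
    P=ray(K,dc,E,c.reshape(-1,2),s['tool_pos'][2]-.0151)
    Q=M.inv().apply(P-s['tool_pos'])*1000
    r=cv2.minAreaRect(Q[:,1:].astype(np.float32));print(r,Q.min(0),Q.max(0))
E
```

```text
t 4.9 total turn [ 1.007e+00 -1.000e-03 -0.000e+00] dist cm [16.25 32.55 -0.71] tool-frame shift cm [  0.73 -11.28 -34.59] F [ 0.8 -0.3 -1.2] w 0.455
[0.084, -0.0, -0.0, 0.06, -0.94, -2.88]
[0.084, -0.0, -0.0, 0.06, -1.18, -2.79]
[0.084, -0.0, -0.0, 0.06, -1.41, -2.68]
[0.084, -0.0, -0.0, 0.06, -1.63, -2.56]
[0.084, -0.0, -0.0, 0.06, -1.84, -2.41]
[0.084, -0.0, -0.0, 0.06, -2.03, -2.25]
[0.084, -0.0, -0.0, 0.06, -2.21, -2.07]
[0.084, -0.0, -0.0, 0.06, -2.38, -1.88]
[0.084, -0.0, -0.0, 0.06, -2.53, -1.67]
[0.084, -0.0, -0.0, 0.06, -2.66, -1.45]
[0.084, -0.0, -0.0, 0.06, -2.77, -1.23]
[0.084, -0.0, -0.0, 0.06, -2.87, -0.99]
((41.29660415649414, 5.995223045349121), (15.701318740844727, 5.643408298492432), 64.96277618408203) [15.1133504  36.40848993 -1.64206484] [15.12043005 46.48480129 13.39994211]
((-0.47152137756347656, -0.4725303649902344), (39.42462158203125, 64.35556030273438), 0.027175797149538994) [ 15.07355575 -20.19094231 -32.64137231] [15.12666264 19.24630565 31.70331746]
```

View pics/w3.png

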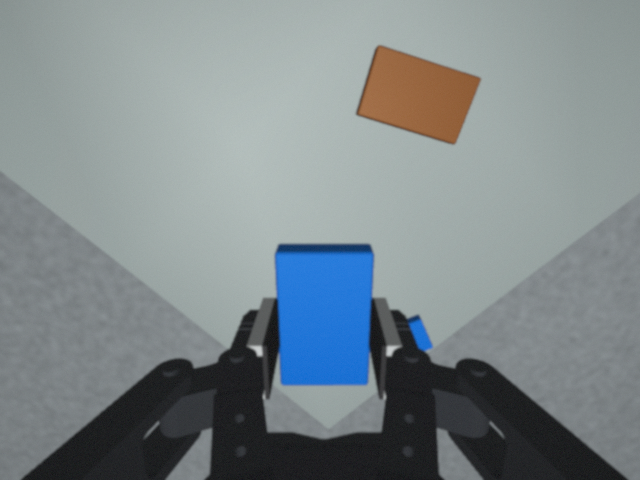

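The blank is held square and centred (within 0.5 mm of the TCP). Carrying it to above the loader.

>>> {"method": "arm_command", "body": {"series": [[[0.09, 0, 0, 0, -1.0, -3.1, 0.3], [0.09, 0, 0, 0, -1.3, -3.0, 0.3], [0.09, 0, 0, 0, -1.5, -2.9, 0.3], [0.09, 0, 0, 0, -1.8, -2.7, 0.3], [0.09, 0, 0, 0, -2.0, -2.6, 0.3], [0.09, 0, 0, 0, -2.2, -2.4, 0.3], [0.09, 0, 0, 0, -2.4, -2.2, 0.3], [0.09, 0, 0, 0, -2.6, -2.0, 0.3], [0.09, 0, 0, 0, -2.7, -1.8, 0.3], [0.09, 0, 0, 0, -2.8, -1.5, 0.3]]]}}

```text
time: 5.95
tool_pos: [0.6203, 0.0011, 0.1152]
tcp_rot: [-2.122, 0.16, 2.162]
wrist_force: [0.5, 0.4, -0.6]
width: 0.45
```

```bash
python3 - <<'E'
from h import *
plan([0.632,0.032,0.12],-102.3,3)
E
```

```text
t 5.95 total turn [0.064 0.018 0.   ] dist cm [1.17 3.09 0.48] tool-frame shift cm [-0.49 -3.24 -0.68] F [ 0.5  0.4 -0.6] w 0.45
[0.021, 0.006, 0.0, -0.16, -1.08, -0.23]
[0.021, 0.006, 0.0, -0.16, -1.08, -0.2]
[0.021, 0.006, 0.0, -0.16, -1.09, -0.18]
```

>>> {"method": "arm_command", "body": {"series": [[[0.022, 0.006, 0, -0.2, -1.0, -0.2, 0.3], [0.02, 0.006, 0, -0.2, -1.0, -0.2, 0.3], [0.02, 0.006, 0, -0.1, -0.8, -0.2, 0.3], [0, 0, 0, 0, 0, 0, 0.3], [0, 0, 0, 0, 0, 0, 0.3]]]}}

```text
time: 6.45
tool_pos: [0.6286, 0.0338, 0.1133]
tcp_rot: [-2.099, 0.224, 2.121]
wrist_force: [1.3, 0.0, -0.4]
width: 0.453
```

```bash
python3 - <<'E'
from h import *
from workcell import bot
plan([0.632,0.032,0.10],-102.3,1)
ci=bot.camera_info('wrist');s=bot.read_state();p,d=bot.read_camera('wrist');cv2.imwrite('pics/w4.png',p)
np.savez('w4.npz',p=p,d=d,pos=s['tool_pos'],rot=s['tcp_rot'],**{k:np.array(v) for k,v in ci.items()})
E
```

```text
t 6.45 total turn [ 0.004  0.01  -0.001] dist cm [ 0.34 -0.18 -1.33] tool-frame shift cm [ 1.33  0.1  -0.38] F [ 1.3  0.  -0.4] w 0.453
[0.004, 0.01, -0.001, 1.33, 0.1, -0.38]
```

View pics/w4.png

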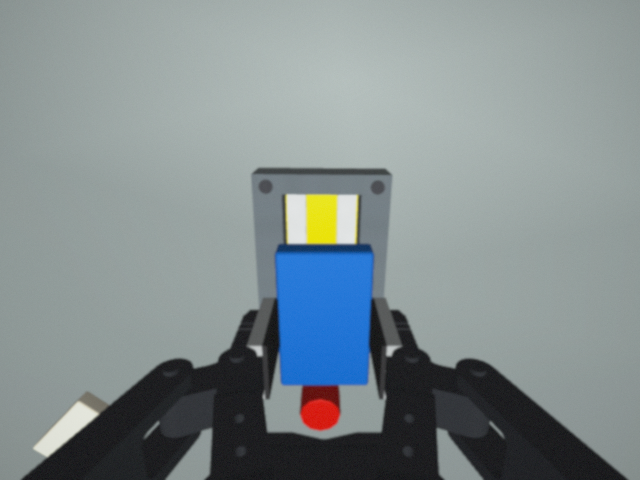

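```bash
python3 - <<'E'
import cv2
p=cv2.imread('pics/w4.png')
cv2.imwrite('pics/w4a.png',cv2.resize(p[155:275,240:400],None,fx=5,fy=5,interpolation=cv2.INTER_CUBIC))
E
```

```text
(no output)
```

View pics/w4a.png

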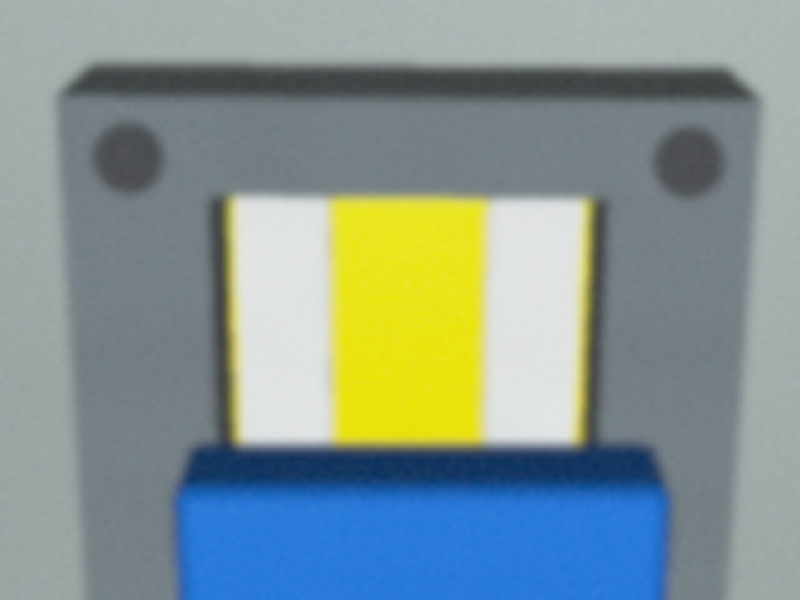

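```bash
python3 - <<'E'
from h import *
f=np.load('w4.npz');K,dc,E=f['K'],f['dist_coeffs'],f['extrinsics']
c=lambda pts:(np.array(pts,float)+.5)/5-.5+np.array((240,155))
P=ray(K,dc,E,c([(60,97),(760,102),(212,197),(607,200),(83,590),(733,590)]),.026)
print(P.round(4), np.linalg.norm(P[0]-P[1]),np.linalg.norm(P[2]-P[3]),np.linalg.norm(P[4]-P[5]))
for i,j in((1,0),(3,2)):
    v=P[j]-P[i];a=np.arctan2(v[1],v[0])-np.pi/2;print('yaw',np.degrees(a))
a=np.radians(-12.3);u=np.array([np.cos(a),np.sin(a),0])
for i in (0,4):
    v=P[4+i//4]-P[0+i//4]; print('side yaw',np.degrees(np.arctan2(-v[1],-v[0])))
print('cav from outer',(P[0]+P[1])/2-u*.047,'from cav edge',(P[2]+P[3])/2-u*.0355)
pos=f['pos'];M=R.from_rotvec(f['rot'])
B=ray(K,dc,E,c([(178,490),(668,492)]),pos[2]-.0151)
print('blank far corners tool mm',M.inv().apply(B-pos)*1000, 'blank ctr',B.mean(0)-u*.0325,'tcp',pos)
E
```

```text
[[ 0.6871  0.0638  0.026 ]
 [ 0.6699 -0.0136  0.026 ]
 [ 0.6723  0.0499  0.026 ]
 [ 0.6624  0.0053  0.026 ]
 [ 0.6274  0.0778  0.026 ]
 [ 0.6104 -0.0014  0.026 ]] 0.07935363967052092 0.04564147588968395 0.08101618527439598
yaw -12.473793040122239
yaw -12.5148025694808
side yaw -13.200375841210848
side yaw -11.640062745631854
cav from outer [0.63256996 0.03511986 0.026     ] from cav edge [0.6326915  0.03515146 0.026     ]
blank far corners tool mm [[ 14.74514259 -20.24349778 -31.76926482]
 [ 14.79774121  18.82685955 -31.58919022]] blank ctr [0.62785245 0.0347739  0.09820442] tcp [0.6286361  0.03377486 0.11330442]
```

```bash
python3 - <<'E'
from h import *
plan([0.6334,0.034,0.068],-102.4,4)
E
```

```text
t 6.5 total turn [ 0.005  0.011 -0.001] dist cm [ 0.49  0.03 -4.52] tool-frame shift cm [ 4.52 -0.14 -0.52] F [-0.1 -0.4 -0.7] w 0.451
[0.001, 0.003, -0.0, 1.13, -0.04, -0.13]
[0.001, 0.003, -0.0, 1.13, -0.04, -0.13]
[0.001, 0.003, -0.0, 1.13, -0.04, -0.12]
[0.001, 0.003, -0.0, 1.13, -0.03, -0.12]
```

>>> {"method": "arm_command", "body": {"series": [[[0.002, 0.005, 0, 1.1, 0, -0.2, 0.3], [0.002, 0.005, 0, 1.1, -0.1, -0.2, 0.3], [0.001, 0.002, 0, 1.1, 0, -0.1, 0.3], [0, 0, 0, 0.8, 0, 0, 0.3], [0, 0, 0, 0, 0, 0, 0.3], [0, 0, 0, 0, 0, 0, 0.3]]]}}

```text
time: 7.1
tool_pos: [0.6316, 0.0312, 0.066]
tcp_rot: [-2.105, 0.234, 2.109]
wrist_force: [0.4, -0.8, -0.7]
width: 0.452
```

```bash
python3 - <<'E'
from h import *
from workcell import bot
plan([0.6334,0.034,0.068],-102.4,1)
ci=bot.camera_info('wrist');s=bot.read_state();p,d=bot.read_camera('wrist');cv2.imwrite('pics/w5.png',p)
np.savez('w5.npz',p=p,d=d,pos=s['tool_pos'],rot=s['tcp_rot'],**{k:np.array(v) for k,v in ci.items()})
cv2.imwrite('pics/w5a.png',cv2.resize(p[140:290,220:420],None,fx=4,fy=4,interpolation=cv2.INTER_CUBIC))
E
```

```text
t 7.1 total turn [-0.002  0.002 -0.003] dist cm [0.18 0.28 0.2 ] tool-frame shift cm [-0.2  -0.31 -0.12] F [ 0.4 -0.8 -0.7] w 0.452
[-0.002, 0.002, -0.003, -0.2, -0.31, -0.12]
```

View pics/w5a.png

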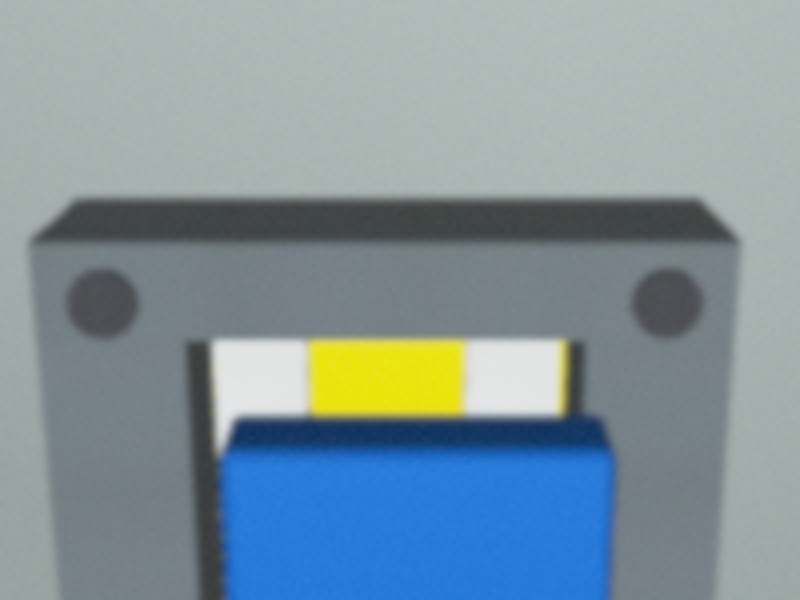

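```bash
python3 - <<'E'
from h import *
f=np.load('w5.npz');K,dc,E=f['K'],f['dist_coeffs'],f['extrinsics']
c=lambda pts:(np.array(pts,float)+.5)/4-.5+np.array((220,140))
P=ray(K,dc,E,c([(32,242),(740,242),(188,342),(583,342)]),.026)
pos=f['pos'];M=R.from_rotvec(f['rot'])
B=ray(K,dc,E,c([(222,455),(615,452)]),pos[2]-.0151)
for X in(P[:2],P[2:],B):
    v=X[0]-X[1];print(X.mean(0).round(4),np.linalg.norm(v).round(4),np.degrees(np.arctan2(v[1],v[0]))-90)
a=np.radians(-12.4);u=np.array([np.cos(a),np.sin(a),0])
cav=((P[0]+P[1])/2-u*.047+(P[2]+P[3])/2-u*.0355)/2; b=B.mean(0)-u*.0325
print('cav',cav,'blank',b,'tcp',pos,'need',cav-b,'tool',M.inv().apply(cav-b)*100)
E
```

```text
[0.6786 0.0251 0.026 ] 0.0795 -12.534852902841578
[0.6672 0.0278 0.026 ] 0.0454 -12.551938863534247
[0.6625 0.0251 0.0509] 0.0392 -12.101320772825503
cav [0.63264158 0.03527904 0.026     ] blank [0.63070871 0.0320361  0.05094022] tcp [0.63158548 0.03121907 0.06604022] need [ 0.00193287  0.00324293 -0.02494022] tool [ 2.49284467 -0.36506717 -0.12297488]
```

>>> {"method": "arm_command", "body": {"series": [[[0.005, 0.002, -0.003, 0, -0.2, -0.1, 0.3], [0, 0, 0, 0, -0.15, 0, 0.3], [0, 0, 0, 0.8, 0, 0, 0.3], [0, 0, 0, 0, 0, 0, 0.3], [0, 0, 0, 0, 0, 0, 0.3]]]}}

```text
time: 7.65
tool_pos: [0.6349, 0.035, 0.0594]
tcp_rot: [-2.107, 0.235, 2.099]
wrist_force: [0.6, -0.4, -0.8]
width: 0.451
```

```bash
python3 - <<'E'
from h import *
from workcell import bot
plan([0.6335,0.0344,0.049],-102.5,1)
ci=bot.camera_info('wrist');s=bot.read_state();p,d=bot.read_camera('wrist');cv2.imwrite('pics/w6.png',p)
np.savez('w6.npz',p=p,d=d,pos=s['tool_pos'],rot=s['tcp_rot'],**{k:np.array(v) for k,v in ci.items()})
cv2.imwrite('pics/w6a.png',cv2.resize(p[140:290,220:420],None,fx=4,fy=4,interpolation=cv2.INTER_CUBIC))
E
```

```text
t 7.65 total turn [-0.006 -0.004  0.001] dist cm [-0.14 -0.06 -1.04] tool-frame shift cm [1.04 0.09 0.13] F [ 0.6 -0.4 -0.8] w 0.451
[-0.006, -0.004, 0.001, 1.04, 0.09, 0.13]
```

View pics/w6a.png

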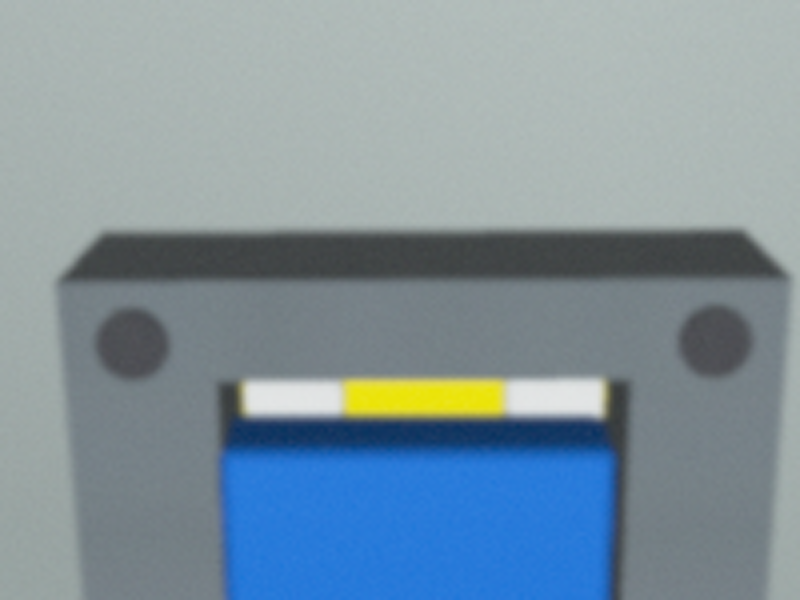

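```bash
cat > m6.py <<'E'
from h import *
def rel(fn,outer,cv,bl,s,off):
    f=np.load(fn);K,dc,E=f['K'],f['dist_coeffs'],f['extrinsics']
    c=lambda pts:(np.array(pts,float)+.5)/s-.5+np.array(off)
    P=ray(K,dc,E,c(outer+cv),.026)
    pos=f['pos'];M=R.from_rotvec(f['rot'])
    B=ray(K,dc,E,c(bl),pos[2]-.0151)
    for X in(P[:2],P[2:],B):
        v=X[0]-X[1];print(X.mean(0).round(4),np.linalg.norm(v).round(4),np.degrees(np.arctan2(v[1],v[0]))-90)
    a=np.radians(-12.5);u=np.array([np.cos(a),np.sin(a),0])
    cav=((P[0]+P[1])/2-u*.047+(P[2]+P[3])/2-u*.0355)/2; b=B.mean(0)-u*.0325
    print('cav',cav,'blank',b,'tcp',pos,'need',cav-b,'tool',M.inv().apply(cav-b)*100)
E
python3 -c "
from m6 import *
rel('w6.npz',[(60,281),(790,277)],[(220,383),(629,381)],[(222,452),(614,452)],4,(220,140))"
```

```text
[0.6787 0.0251 0.026 ] 0.0794 -12.457337962099729
[0.6672 0.0277 0.026 ] 0.0456 -12.480579180868745
[0.666  0.0287 0.0443] 0.0392 -12.772534555996913
cav [0.63267794 0.03533275 0.026     ] blank [0.63427089 0.03575438 0.04426362] tcp [0.63494981 0.03498863 0.05936362] need [-0.00159295 -0.00042163 -0.01826362] tool [1.82569498 0.07920419 0.15269895]
```

>>> {"method": "arm_command", "body": {"series": [[[-0.004, -0.003, 0, 0.3, 0.07, 0.14, 0.3], [0, 0, 0, 0.3, 0, 0, 0.3], [0, 0, 0, 0, 0, 0, 0.3], [0, 0, 0, 0, 0, 0, 0.3]]]}}

```text
time: 8.1
tool_pos: [0.6329, 0.0345, 0.0526]
tcp_rot: [-2.105, 0.231, 2.105]
wrist_force: [-0.7, -0.0, -0.9]
width: 0.456
```

```bash
python3 - <<'E'
from h import *
from workcell import bot
plan([0.6334,0.0345,0.049],-102.5,1)
ci=bot.camera_info('wrist');s=bot.read_state();p,d=bot.read_camera('wrist');cv2.imwrite('pics/w7.png',p)
np.savez('w7.npz',p=p,d=d,pos=s['tool_pos'],rot=s['tcp_rot'],**{k:np.array(v) for k,v in ci.items()})
cv2.imwrite('pics/w7a.png',cv2.resize(p[170:320,220:420],None,fx=4,fy=4,interpolation=cv2.INTER_CUBIC))
E
```

```text
t 8.1 total turn [-0.001  0.     0.001] dist cm [ 0.05 -0.   -0.36] tool-frame shift cm [ 0.36 -0.01 -0.05] F [-0.7 -0.  -0.9] w 0.456
[-0.001, 0.0, 0.001, 0.36, -0.01, -0.05]
```

View pics/w7a.png

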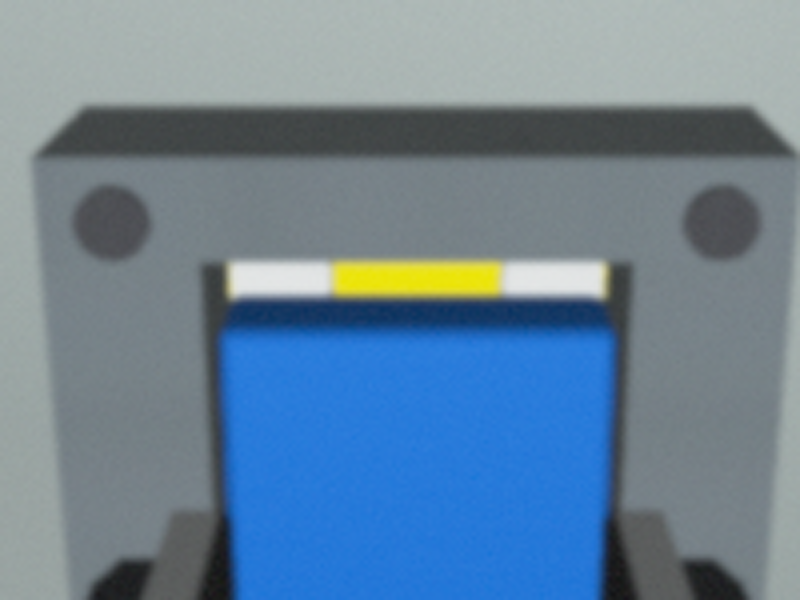

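The blank is centred over the cavity, with about equal dark margins either side (columns 205–222 and 612–630). Lowering onto the prongs.

>>> {"method": "arm_command", "body": {"series": [[[0, 0, 0, 0.2, 0, -0.04, 0.3], [0, 0, 0, 0.15, 0, 0, 0.3], [0, 0, 0, 0, 0, 0, 0.3], [0, 0, 0, 0, 0, 0, 0.3]]]}}

```text
time: 8.55
tool_pos: [0.6334, 0.0344, 0.0489]
tcp_rot: [-2.105, 0.231, 2.105]
wrist_force: [0.5, 0.2, -2.2]
width: 0.448
```

```bash
python3 - <<'E'
from h import *
from workcell import bot
plan([0.6334,0.0345,0.0485],-102.5,1)
p,d=bot.read_camera('wrist');cv2.imwrite('pics/w8.png',p)
E
```

```text
t 8.55 total turn [-0.001  0.     0.001] dist cm [-0.    0.01 -0.04] tool-frame shift cm [ 0.04 -0.01  0.  ] F [ 0.5  0.2 -2.2] w 0.448
[-0.001, 0.0, 0.001, 0.04, -0.01, 0.0]
```

View pics/w8.png

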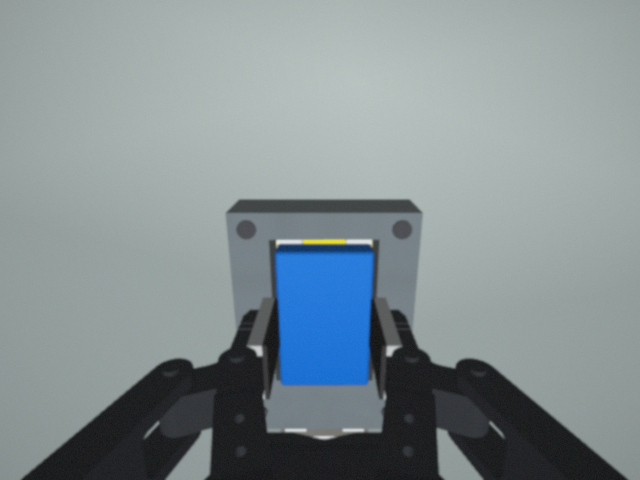

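>>> {"method": "arm_command", "body": {"series": [[[0, 0, 0, 0, 0, 0, 0.48], [0, 0, 0, 0, 0, 0, 0.55], [0, 0, 0, 0, 0, 0, 0.65], [0, 0, 0, 0, 0, 0, 0.65], [0, 0, 0, -1.5, 0, 0, 0.65], [0, 0, 0, -4, 0, 0, 0.65], [0, 0, 0, -2.5, 0, 0, 0.65], [0, 0, 0, 0, 0, 0, 0.65]]]}}

```text
time: 9.4
tool_pos: [0.6333, 0.0343, 0.1337]
tcp_rot: [-2.104, 0.231, 2.106]
wrist_force: [-0.3, 0.5, -0.1]
width: 0.649
```

```bash
python3 - <<'E'
from h import *
from workcell import bot
plan([0.6334,0.0345,0.12],-102.5,1)
ci=bot.camera_info('wrist');s=bot.read_state();p,d=bot.read_camera('wrist');cv2.imwrite('pics/w9.png',p)
np.savez('w9.npz',p=p,d=d,pos=s['tool_pos'],rot=s['tcp_rot'],**{k:np.array(v) for k,v in ci.items()})
E
```

```text
t 9.4 total turn [-0.001  0.001  0.001] dist cm [ 0.01  0.02 -1.37] tool-frame shift cm [ 1.37 -0.02 -0.01] F [-0.3  0.5 -0.1] w 0.649
[-0.001, 0.001, 0.001, 1.37, -0.02, -0.01]
```

View pics/w9.png

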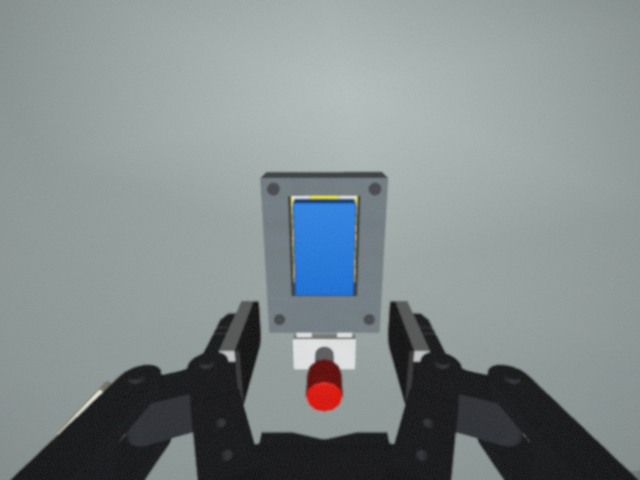

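```bash
python3 - <<'E'
from h import *
f=np.load('w9.npz');K,dc,E,d=f['K'],f['dist_coeffs'],f['extrinsics'],f['d']
print('knob',ray(K,dc,E,[(325,396)],.068))
for u,v in((300,210),(350,210),(300,285),(350,285),(325,248),(270,250),(378,250)):
    z=np.median(d[v-2:v+3,u-2:u+3]); n=cv2.undistortPoints(np.array([[[u,v]]],float),K,dc)[0,0]
    print((u,v),(E[:3,:3]@(np.r_[n,1]*z)+E[:3,3]).round(4))
from workcell import bot
plan([0.5497,0.0533,0.115],-102.5,3)
E
```

```text
knob [[0.55027392 0.05294526 0.068     ]]
(300, 210) [0.6633 0.0438 0.0334]
(350, 210) [0.6566 0.0134 0.0336]
(300, 285) [0.6131 0.0561 0.0336]
(350, 285) [0.6058 0.0234 0.0335]
(325, 248) [0.6352 0.034  0.0335]
(270, 250) [0.6393 0.0707 0.0266]
(378, 250) [6.236e-01 3.000e-04 2.650e-02]
t 9.45 total turn [-0.001  0.002  0.001] dist cm [-8.29  1.9  -1.73] tool-frame shift cm [ 1.75 -0.05  8.51] F [-0.5 -0.9  0.2] w 0.65
[-0.0, 0.001, 0.0, 0.58, -0.02, 2.84]
[-0.0, 0.001, 0.0, 0.58, -0.02, 2.84]
[-0.0, 0.001, 0.0, 0.58, -0.02, 2.84]
```

The blank lies flat in the cavity (its top is at 33.5 mm all over). Now to the knob.

>>> {"method": "arm_command", "body": {"series": [[[0, 0.001, 0, 0.4, 0, 2.8, 0.65], [0, 0, 0, 0.4, 0, 2.8, 0.65], [0, 0, 0, 0.4, 0, 2.8, 0.65], [0, 0, 0, 0, 0, 0, 0.65]]]}}

```text
time: 9.85
tool_pos: [0.5466, 0.0526, 0.1173]
tcp_rot: [-2.1, 0.232, 2.109]
wrist_force: [-1.1, -0.4, -0.3]
width: 0.65
```

```bash
python3 - <<'E'
from h import *
plan([0.550,0.0532,0.066],-102.5,4)
E
```

```text
t 9.85 total turn [-0.002  0.004 -0.   ] dist cm [ 0.34  0.06 -5.13] tool-frame shift cm [ 5.13 -0.13 -0.34] F [-1.1 -0.4 -0.3] w 0.65
[-0.001, 0.001, -0.0, 1.28, -0.03, -0.09]
[-0.001, 0.001, -0.0, 1.28, -0.03, -0.08]
[-0.001, 0.001, -0.0, 1.28, -0.03, -0.08]
[-0.001, 0.001, -0.0, 1.28, -0.03, -0.08]
```

>>> {"method": "arm_command", "body": {"series": [[[0, 0.002, 0, 1.3, 0, -0.1, 0.65], [0, 0.002, 0, 1.3, -0.05, -0.1, 0.65], [0, 0, 0, 1.3, 0, -0.1, 0.65], [0, 0, 0, 1.2, 0, 0, 0.65], [0, 0, 0, 0, 0, 0, 0.65]]]}}

```text
time: 10.35
tool_pos: [0.5505, 0.0519, 0.0596]
tcp_rot: [-2.104, 0.234, 2.106]
wrist_force: [-0.1, -0.3, -0.4]
width: 0.653
```

```bash
python3 - <<'E'
from h import *
from workcell import bot
plan([0.550,0.0532,0.066],-102.5,1)
p,d=bot.read_camera('wrist');cv2.imwrite('pics/w10.png',p)
E
```

```text
t 10.35 total turn [-0.003  0.001 -0.001] dist cm [-0.05  0.13  0.64] tool-frame shift cm [-0.64 -0.11  0.08] F [-0.1 -0.3 -0.4] w 0.653
[-0.003, 0.001, -0.001, -0.64, -0.11, 0.08]
```

View pics/w10.png

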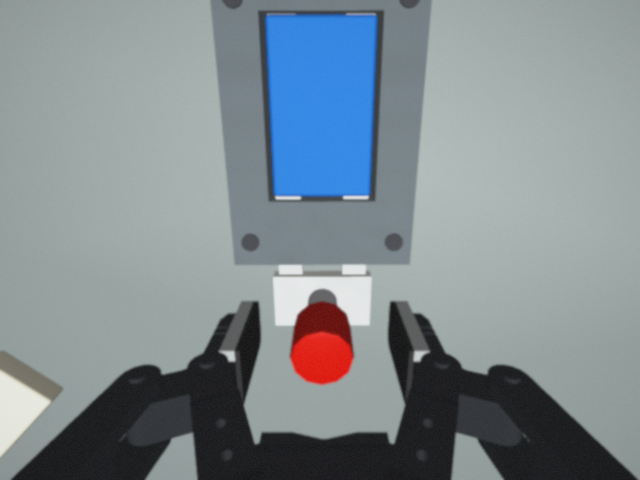

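The knob stands between the pads (centre about column 322) and the blank lies squarely in the cavity. Closing on the knob.

>>> {"method": "arm_command", "body": {"series": [[[0, 0, 0, -0.4, -0.1, 0, 0.55], [0, 0, 0, 0, 0, 0, 0.4], [0, 0, 0, 0, 0, 0, 0.2], [0, 0, 0, 0, 0, 0, 0], [0, 0, 0, 0, 0, 0, 0], [0, 0, 0, 0, 0, 0, 0]]], "newtons": 80}}

```text
time: 11.0
tool_pos: [0.5524, 0.0525, 0.0655]
tcp_rot: [-2.107, 0.234, 2.104]
wrist_force: [0.2, -0.8, -2.6]
width: 0.252
```

```bash
python3 - <<'E'
from h import *
plan([0.550,0.0532,0.064],-102.5,1)
E
```

```text
t 11.0 total turn [-0.002 -0.002 -0.001] dist cm [-0.24  0.07 -0.15] tool-frame shift cm [ 0.15 -0.01  0.25] F [ 0.2 -0.8 -2.6] w 0.252
[-0.002, -0.002, -0.001, 0.15, -0.01, 0.25]
```

>>> {"method": "arm_command", "body": {"series": [[[0, 0, 0, 0, 0, 0.4, 0], [0, 0, 0, 0, 0, 0.6, 0], [0, 0, 0, 0, 0, 0.8, 0], [0, 0, 0, 0, 0, 0.8, 0], [0, 0, 0, 0, 0, 0.8, 0], [0, 0, 0, 0, 0, 0.8, 0]]]}}

```text
time: 11.6
tool_pos: [0.5178, 0.0602, 0.0656]
tcp_rot: [-2.127, 0.234, 2.084]
wrist_force: [7.7, -2.3, -8.9]
width: 0.249
```

```bash
cat > g.py <<'E'
from h import *
from workcell import bot
s=bot.read_state();a=np.radians(-12.5);u=np.array([np.cos(a),np.sin(a),0]);w=np.array([-u[1],u[0],0])
k=np.array([.5524,.0525,.0655]);d=s['tool_pos']-k
print('pulled mm',-d@u*1000,'side',d@w*1000,'z',d[2]*1000,'F along u',s['wrist_force']@u,'side',s['wrist_force']@w,'z',s['wrist_force'][2],'width',s['width'],'t',s['time'])
E
python3 g.py; python3 -c "
from h import *
plan([0.550,0.0532,0.064],-102.5,1)"
```

```text
pulled mm 35.492562948208 side 0.020915646882848426 z 0.06846578498252709 F along u 8.018756989137781 side -0.603102753363878 z -8.853007946033653 width 0.2486117990905562 t 11.6
t 11.6 total turn [-0.002 -0.02   0.001] dist cm [ 3.22 -0.7  -0.16] tool-frame shift cm [ 0.22 -0.02 -3.3 ] F [ 7.7 -2.3 -8.9] w 0.249
[-0.002, -0.02, 0.001, 0.22, -0.02, -3.3]
```

>>> {"method": "arm_command", "body": {"series": [[[0, -0.005, 0, 0.02, 0, 0.8, 0], [0, -0.005, 0, 0.02, 0, 0.8, 0], [0, -0.004, 0, 0.02, 0, 0.8, 0], [0, -0.003, 0, 0, 0, 0.6, 0], [0, 0, 0, 0, 0, 0.5, 0]]]}}

```text
time: 12.1
tool_pos: [0.4905, 0.0662, 0.0656]
tcp_rot: [-2.132, 0.232, 2.08]
wrist_force: [8.2, -3.0, -10.8]
width: 0.25
```

```bash
python3 g.py; python3 -c "
from h import *
plan([0.550,0.0532,0.064],-102.5,1)"
```

```text
pulled mm 63.412779521288236 side -0.004751874334653881 z 0.08304807920699042 F along u 8.648791142449035 side -1.15182155684947 z -10.848769780323016 width 0.25011187229437615 t 12.1
t 12.1 total turn [-0.001 -0.025  0.002] dist cm [ 5.95 -1.3  -0.16] tool-frame shift cm [ 0.31 -0.02 -6.09] F [  8.2  -3.  -10.8] w 0.25
[-0.001, -0.025, 0.002, 0.31, -0.02, -6.09]
```

>>> {"method": "arm_command", "body": {"series": [[[0, -0.005, 0, 0.05, 0, 0.6, 0], [0, -0.005, 0, 0.05, 0, 0.6, 0], [0, -0.003, 0, 0.03, 0, 0.5, 0], [0, 0, 0, 0, 0, 0.4, 0]]]}}

```text
time: 12.5
tool_pos: [0.4775, 0.0691, 0.0656]
tcp_rot: [-2.14, 0.23, 2.072]
wrist_force: [8.7, -2.1, -12.1]
width: 0.252
```

```bash
python3 g.py
```

```text
pulled mm 76.70047712229407 side -0.006201894375148944 z 0.1233840013978027 F along u 8.992334304929607 side -0.19012156517686898 z -12.137987356098193 width 0.2517106671291948 t 12.5
```

>>> {"method": "arm_command", "body": {"series": [[[0, -0.005, 0, 0.05, 0, 0.4, 0], [0, -0.003, 0, 0.03, 0, 0.4, 0], [0, 0, 0, 0, 0, 0.4, 0]]]}}

```text
time: 12.8
tool_pos: [0.4737, 0.07, 0.0657]
tcp_rot: [-2.153, 0.228, 2.059]
wrist_force: [21.1, -5.9, -25.7]
width: 0.249
```

```bash
python3 g.py; python3 - <<'E'
from h import *
from workcell import bot
ci=bot.camera_info('wrist');s=bot.read_state();p,d=bot.read_camera('wrist');cv2.imwrite('pics/w11.png',p)
p,d=bot.read_camera('scene');cv2.imwrite('pics/s11.png',cv2.resize(p[190:340,260:460],None,fx=4,fy=4))
E
```

```text
pulled mm 80.57070502171813 side 0.04573695673348738 z 0.23406255066585335 F along u 21.841495657357648 side -1.2078105601080793 z -25.721453094515894 width 0.24898021245432336 t 12.8
```

View pics/w11.png

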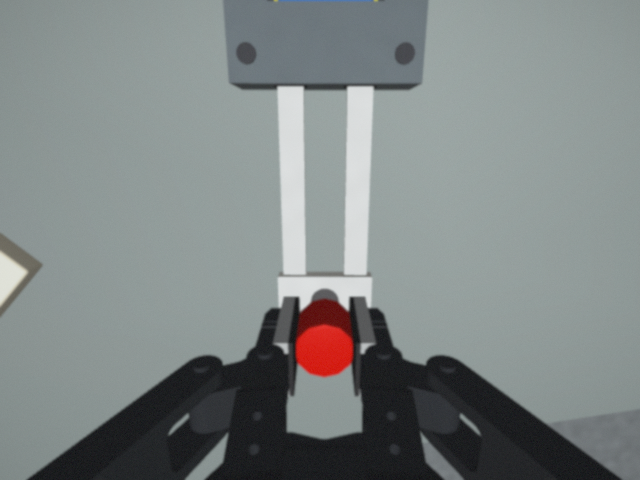

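View pics/s11.png

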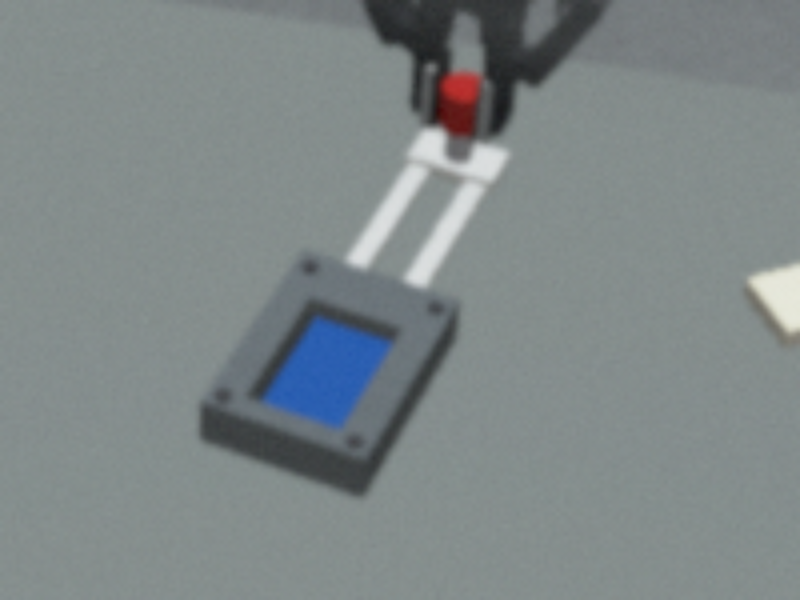

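At the stop (80.6 mm, force jumped), and the blank has dropped flat below the rim. Easing the gate home slowly.

>>> {"method": "arm_command", "body": {"series": [[[0, -0.005, 0, 0.05, 0, -0.1, 0], [0, -0.005, 0, 0.05, 0, -0.3, 0], [0, -0.005, 0, 0.05, 0, -0.4, 0], [0, -0.005, 0, 0.05, 0, -0.5, 0], [0, -0.003, 0, 0, 0, -0.5, 0], [0, -0.003, 0, 0, 0, -0.5, 0], [0, -0.003, 0, 0, 0, -0.5, 0]]]}}

```text
time: 13.6
tool_pos: [0.5103, 0.0618, 0.0656]
tcp_rot: [-2.143, 0.226, 2.067]
wrist_force: [6.9, -1.6, -6.9]
width: 0.254
```

```bash
python3 g.py; python3 -c "
from h import *
plan([0.5524,0.0525,0.0655],-102.5,1)"
```

```text
pulled mm 43.12896378842764 side -0.060450807819412145 z 0.12188683449254611 F along u 7.089342069666269 side -0.02325961238293005 z -6.878963926742718 width 0.253670781025594 t 13.6
t 13.6 total turn [ 0.001 -0.036  0.007] dist cm [ 4.21 -0.93 -0.01] tool-frame shift cm [ 0.17 -0.   -4.31] F [ 6.9 -1.6 -6.9] w 0.254
[0.001, -0.036, 0.007, 0.17, -0.0, -4.31]
```

>>> {"method": "arm_command", "body": {"series": [[[0, -0.005, 0, 0.02, 0, -0.4, 0], [0, -0.005, 0, 0.02, 0, -0.4, 0], [0, -0.005, 0, 0.02, 0, -0.4, 0], [0, -0.005, 0, 0, 0, -0.4, 0], [0, -0.003, 0, 0, 0, -0.4, 0], [0, -0.003, 0, 0, 0, -0.3, 0]]]}}

```text
time: 14.2
tool_pos: [0.5375, 0.0557, 0.0655]
tcp_rot: [-2.124, 0.224, 2.084]
wrist_force: [4.3, -0.1, -6.5]
width: 0.252
```

```bash
python3 g.py; python3 -c "
from h import *
plan([0.5524,0.0525,0.0655],-102.5,1)"
```

```text
pulled mm 15.250660416665761 side -0.05984856180932479 z 0.03796936237779325 F along u 4.211929076629185 side 0.8479271637698369 z -6.462514337309488 width 0.2518143114102683 t 14.2
t 14.2 total turn [ 0.001 -0.018  0.008] dist cm [ 1.49 -0.32 -0.  ] tool-frame shift cm [ 0.03 -0.   -1.52] F [ 4.3 -0.1 -6.5] w 0.252
[0.001, -0.018, 0.008, 0.03, -0.0, -1.52]
```

>>> {"method": "arm_command", "body": {"series": [[[0, -0.004, 0, 0.02, 0, -0.3, 0], [0, -0.004, 0, 0.02, 0, -0.3, 0], [0, -0.004, 0, 0, 0, -0.25, 0], [0, -0.003, 0, 0, 0, -0.2, 0], [0, 0, 0, 0, 0, -0.1, 0]]]}}

```text
time: 14.7
tool_pos: [0.5505, 0.0529, 0.0655]
tcp_rot: [-2.108, 0.222, 2.098]
wrist_force: [2.8, -1.5, -5.8]
width: 0.25
```

```bash
python3 g.py; python3 -c "
from h import *
plan([0.5524,0.0525,0.0655],-102.5,1)"
```

```text
pulled mm 1.9709900571548722 side -0.07697910318760487 z 0.04817846394863934 F along u 3.049847472577884 side -0.9018765689515296 z -5.771131071710014 width 0.24956473411208877 t 14.7
t 14.7 total turn [ 0.001 -0.004  0.008] dist cm [ 0.19 -0.04 -0.  ] tool-frame shift cm [ 0.01 -0.01 -0.2 ] F [ 2.8 -1.5 -5.8] w 0.25
[0.001, -0.004, 0.008, 0.01, -0.01, -0.2]
```

>>> {"method": "arm_command", "body": {"series": [[[0, -0.002, 0, 0, 0, -0.15, 0], [0, -0.002, 0, 0, 0, -0.15, 0], [0, 0, 0, 0, 0, -0.1, 0], [0, 0, 0, 0, 0, -0.1, 0]]]}}

```text
time: 15.1
tool_pos: [0.5525, 0.0524, 0.0655]
tcp_rot: [-2.096, 0.221, 2.11]
wrist_force: [-2.3, 0.4, -0.6]
width: 0.255
```

```bash
python3 g.py; python3 -c "
from h import *
plan([0.5524,0.0525,0.0655],-102.5,1)"
```

```text
pulled mm -0.11627339227370936 side -0.09348573641868073 z -0.02044825326275035 F along u -2.3508535300725906 side -0.13681202042269114 z -0.5775846104840983 width 0.2545565563112131 t 15.1
t 15.1 total turn [0.001 0.007 0.007] dist cm [-0.01  0.01  0.  ] tool-frame shift cm [-0.   -0.01  0.01] F [-2.3  0.4 -0.6] w 0.255
[0.001, 0.007, 0.007, -0.0, -0.01, 0.01]
```

Home: travel is back to −0.1 mm and the force now reads −2.4 N, so the arm is pressing lightly against the home stop. Releasing and retreating upwards.

>>> {"method": "arm_command", "body": {"series": [[[0, 0, 0, 0, 0, 0, 0.3], [0, 0, 0, 0, 0, 0, 0.45], [0, 0, 0, 0, 0, 0, 0.65], [0, 0, 0, 0, 0, 0, 0.65], [0, 0, 0, -1.5, 0, 0, 0.65], [0, 0, 0, -4, 0, 0, 0.65], [0, 0, 0, -4, 0, 0, 0.65], [0, 0, 0, -2, 0, 0, 0.65], [0, 0, 0, 0, 0, 0, 0.65]]]}}

```text
time: 16.0
tool_pos: [0.5539, 0.0517, 0.1896]
tcp_rot: [-2.098, 0.22, 2.107]
wrist_force: [0.7, 1.4, 0.8]
width: 0.649
```

```bash
python3 - <<'E'
from h import *
from workcell import bot
s=bot.read_state();print(s['time'],s['tool_pos'],s['wrist_force'])
ci=bot.camera_info('wrist');p,d=bot.read_camera('wrist');cv2.imwrite('pics/w12.png',p)
np.savez('w12.npz',p=p,d=d,**{k:np.array(v) for k,v in ci.items()})
p,d=bot.read_camera('scene');cv2.imwrite('pics/s12.png',p)
E
```

```text
16.0 [0.55387213 0.0517025  0.18961666] [0.70617358 1.43922385 0.76972115]
```

View pics/w12.png

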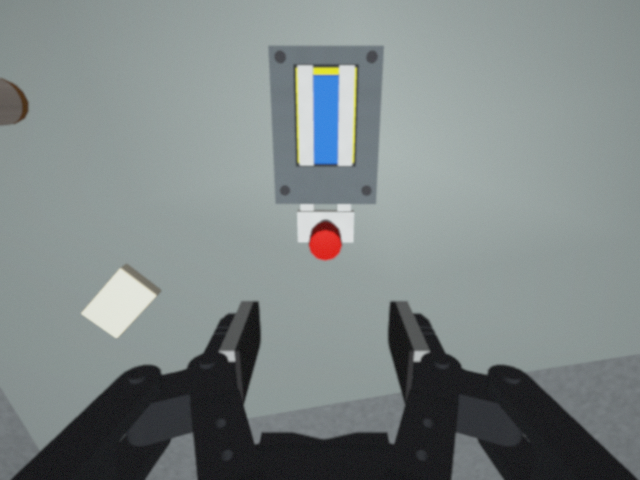

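View pics/s12.png

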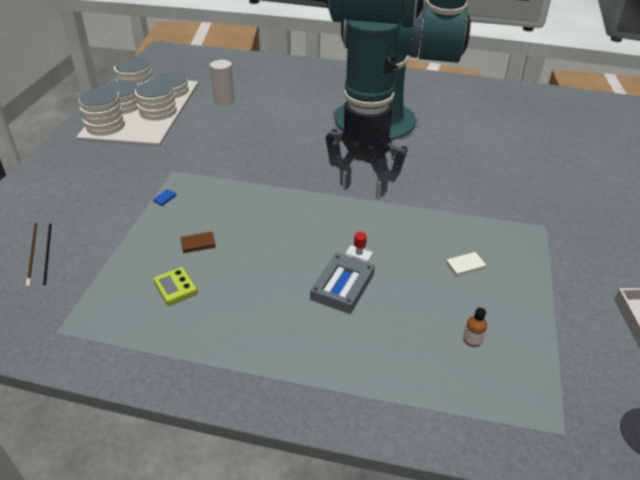

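```bash
python3 - <<'E'
from h import *
f=np.load('w12.npz');K,dc,E,d=f['K'],f['dist_coeffs'],f['extrinsics'],f['d']
print('knob',ray(K,dc,E,[(325,244)],.068))
for u,v in((320,85),(332,85),(326,120),(320,158),(332,158),(326,71),(305,110),(347,110)):
    z=np.median(d[v-1:v+2,u-1:u+2]); n=cv2.undistortPoints(np.array([[[u,v]]],float),K,dc)[0,0]
    print((u,v),(E[:3,:3]@(np.r_[n,1]*z)+E[:3,3]).round(4))
from workcell import bot
bot.finish_job()
E
```

```text
knob [[0.55074452 0.05347557 0.068     ]]
(320, 85) [0.6556 0.0345 0.0168]
(332, 85) [0.6537 0.0259 0.0166]
(326, 120) [0.6308 0.0354 0.0164]
(320, 158) [0.604  0.0461 0.0169]
(332, 158) [0.6019 0.0369 0.0164]
(326, 71) [0.665  0.028  0.0042]
(305, 110) [0.6411 0.0492 0.0216]
(347, 110) [0.6344 0.0186 0.0209]
the job is handed in; nothing more can be done
```

The job is done and handed in at about 16 s of the 54 s allowed. I laid the larger blue blank flat on the prongs and let go. Then I pulled the gate to its stop so the blank dropped, eased the gate home with the knob held the whole way, and opened the gripper and backed off.

- **Blank on the prongs:** before the pull, its top was level at about 33.5 mm.
- **Gate at the stop:** the gate came out about 80.6 mm, and the pull force jumped there from about 9 N to 22 N (about 34 N in all with the vertical part).
- **Blank on the tray:** at the end its top reads 16.4–16.9 mm across its length (16 mm expected), so it lies flat on the tray floor below the closed prongs.
- **Gate home:** the knob is back within about 1 mm of where it started. The force along the pull reversed at the home stop, and the gripper is clear of everything.
- **Bystanders:** I never touched the white blank, timer or bottle, and in the last scene picture they are where they were.

**Disagreement:** the top and wrist cameras put the cavity about 3 mm apart in y. I went by the wrist camera, and the blank fitted.

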